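# Rock the angle gauge on a sprung crown until its pointer is on the mark

### The job

Swing the yellow keeper frame shut over the stud block so that its tab drops behind the rim. Then take the angle gauge, set its foot upright on the middle of the brass crown, dial still facing away from the robot, and rock it sideways on the crown, lightly pressed, until the swinging pointer settles on the red mark. Finish while holding it there, still gripped, with its foot on the crown alone and the pointer at rest on the mark; leave everything else on the bench alone.

Things in the scene. Friction and masses are not known exactly. Their poses are not given: they have to be found in the camera images.
- nest: Green fixture plate fixed to the bench, 104 (x) x 146 (y) x 8 mm, low walls (top 18 mm above the bench) round a pocket that holds the stud block. Origin: centre of its underside on the bench; x points roughly away from the robot, y to its left along the keeper's length, z up.
- keeper (a joint): Yellow keeper frame hinged along the nest's x at its +y end: 6 mm thick, 84 mm wide, 115 mm long, window 54 x 71 mm. 0 = shut: level, top 30 mm above the bench, stud through its window, end tab behind the -y rim. Grows as it opens: pi/2 upright, 2.15 fully open, leaning out past +y. Stays where it stands above about 60 degrees, below that sinks shut by itself (0.16 kg).
- keeper_hinge (a point): Middle of the keeper's hinge line, 27 mm above the bench, at nest (0, 58, 27) mm.
- keeper_bar (a point): Middle of the keeper's free end bar (84 mm wide, 22 mm deep, 6 mm thick), on its outer face (the upper face when shut), 104 mm from the hinge.
- block: Loose steel stud block (0.9 kg) in the nest's pocket, 1.5 mm play: foot 70 (x) x 80 x 14 mm, stud 48 x 46 x 20 mm, and on it a brass crown: a round bar of 20 mm radius, 44 mm long, along the block's x. The crown is sprung: sinks up to 6 mm, from about 3 N to 9 N at the stop. Origin: centre of the underside, 8 mm above the bench; axes as the nest's.
- crown_top (a point): Highest point of the crown at its middle, 60 mm above the bench when unloaded; the crown's own axis lies 20 mm below it, along the block's x.
- gauge: Angle gauge (about 0.45 to 0.6 kg) standing on the bench. Steel foot 40 (x) x 90 (y) x 10 mm; round grey case 122 mm across, 28 mm thick, centre 70 mm up; blue grip block on top, 24 (x) x 36 (y) mm, from 130 to 176 mm up. White dial on its +x face (away from the robot). Origin: centre of the underside; y along the foot (roughly to the robot's left), z up.
- gauge_foot (a point): Centre of the gauge's underside (same as its origin).
- gauge_grip (a point): Middle of the blue grip block, 157 mm above the underside; pinch it across its 24 mm (gauge x).
- pointer (a joint): Angle of the black pendulum pointer in the gauge. It swings freely about the dial's centre, hangs straight down and settles in about 1.5 s. 0 = pointing at the middle of the foot, positive = tip towards the gauge's +y end. Leaning the gauge's top towards its +y end by an angle makes it read that angle.
- mark (a joint): Angle of the red mark on the dial about the same centre and counted the same way (0.18 to 0.36); it does not move by itself. The pointer is on the mark when both joints are equal.
- pointer_tip (a point): Tip of the pointer, 50 mm below the dial's centre when hanging.
- mark_point (a point): Point of the red mark (7 mm wide) at the same 50 mm radius.
- vial: Bystander: small amber glass jar with black cap, 34 mm across, 58 high; origin at the centre of its underside, leave alone.
- dish: Bystander: clear shallow dish, 90 mm across, 30 high; origin at the centre of its underside, leave alone.
- ringgauge: Bystander: steel ring, 56 mm across, 18 high; origin at the centre of its underside, leave alone.
- slip: Bystander: dark steel gauge block 35 x 60 x 20 high; origin at the centre of its underside, leave alone.
- driver: Bystander: red-handled screwdriver lying flat, leave alone.
- pluggauge: Bystander: upright steel plug, 55 mm high; origin at the centre of its underside, leave alone.
Mind the look-alikes: they are no part of the job. What is shaped like the nest but pink is not meant.

How it is judged (in metres and radians):
On the way, in this order (a step that is already met when the one before it is completed fails the run):
1. the keeper frame is shut, its tab behind the rim (value of joint keeper below 0.05 rad), for 0.3 s.
2. the gauge stands upright with the middle of its foot on the crown (contact force between gauge and block above 1 N and horizontal distance between gauge_foot and crown_top below 0.022 m and value of joint keeper below 0.05 rad and angle between gauge's own z axis and vertical below 0.085 rad and angle between the x axis of gauge and the x axis of block, either way round below 0.35 rad), for 0.2 s.
3. rocked on the crown until the pointer settles on the mark (contact force between gauge and block above 1 N and horizontal distance between gauge_foot and crown_top below 0.022 m and distance between pointer_tip and mark_point below 0.0036 m and velocity of joint pointer between -0.25 and 0.25 rad/s), for 0.4 s.
At the end, for the whole second after the job is handed in: Keeper under 0.05 rad; gauge gripped (over 2 N), at rest, middle of its foot within 22 mm of the crown top, pressing 1 to 20 N, clear of nest and keeper, square to the block within 0.35 rad, dial away from the robot; pointer tip still and within 3.6 mm of the mark point; block level in its pocket (all of step 3 and value of joint keeper below 0.05 rad and contact force between gauge and block below 20 N and contact force between the fingers and gauge above 2 N and contact force between gauge and nest below 0.2 N and height (world z) of gauge_foot above 0.04 m and linear speed of gauge below 0.02 m/s and angle between the x axis of gauge and the x axis of block, either way round below 0.35 rad and x of pointer_tip in the frame of nest above 0 m and angle between block's own z axis and vertical below 0.06 rad and distance between block and nest below 0.014 m); the arm keeps its last pose, push and grip.
It fails at once if the gauge is pressed hard on the crown (over 40 N) (contact force between gauge and block above 40 N).
It fails at once if the gauge is toppled (angle between gauge's own z axis and vertical above 0.9 rad).
It fails at once if a bystander is disturbed (moved over 20 mm) (distance of any of vial, dish, ringgauge, slip, driver, pluggauge from where it was at the start of the episode above 0.02 m).
It also fails if it takes over 67 s, if anything falls off the work surface, if the arm or the gripper's body presses on something with over 40 N, if the wrist force passes 120 N, or if a joint passes its speed limit or range.

### The arm

A 6-joint arm with a two-finger parallel gripper is mounted at the origin on the work surface. World frame = base frame: x ahead of the robot, y to its left, z up, the work surface at z = 0. Lengths are in mm, angles in rad, forces in N, time in s.
With the tool pointing down it reaches from about 350 to 950 mm from the base axis. Payload 17.4 kg.
Tool frame: the origin (TCP) lies between the finger pads; the fingertips stand 8 mm ahead of it and the grasp point (between the pads) lies 11 mm behind it (robot.nose_length is the z of the fingertips in the tool frame, in mm); z points along the fingers, y is the line along which they close (so a half turn about z gives the same grasp; the last joint's range is limited). The gripper opens to 93 mm and grips with 3 to 60 N. Pads are 15 mm wide; open, the fingers measure 128 mm over their backs; the gripper's body (75 mm by 188 mm) begins 65 mm behind the grasp point.
Start: joints at [-1.267, 0.116, 1.442, -0, 1.584, -0.038], TCP at [226.24, -635.962, 226.646] pointing down, gripper open.
Joint ranges: [-2.83, 2.83], [-0.83, 2.19], [0.07, 2.5], [-1.14, 4.28], [0.01, 3], [-2.97, 2.97]. Speed limits (rad/s): [1.89, 1.89, 2.22, 3.14, 3.14, 3.14].

### API

Orientations are given as a rotation vector (axis times angle).
In Python, from station import robot gives the robot as it stands. The module is installed in compiled form; this text tells all that it offers.
- The arm moves only by the tool play_rows, never from a script. Its argument "plan" is text: rows parted by semicolons, each of 6 numbers parted by spaces: the shift along the tool's x, y, z in cm, then the turn, a rotation vector about the tool's x, y, z in rad. A call has 1 to 8 rows; each row shifts and turns the commanded pose from where the row before left it, along the tool's axes as they then stand; what a row does not reach is not made up. A row lasts 1/10 s, in which the tool goes at most 50 mm and 8.59 degrees, less where a joint would pass 70% of its speed; a pose out of reach is approached as far as the arm can. A call is refused whole if a number of a shift passes 5 or a number of a turn 0.15, either way. A call with a gripper value outside its range is refused whole. "jaw" is the opening, from 0 (shut) to 1 (fully open), set as the call begins (left out, the last holds). The fingers move at their own pace and stop on an object; "newtons" is the grip in N (left out, the last holds). Time passes only in rows, so rows that do not move let the fingers close. It gives the time, the measured TCP pose, the force, the opening and the grip force at its end, in the units of the state.
- robot.get_state(): the state, without advancing time (a new reading comes with each control period).
- robot.get_image(name): name is "scene" or "top" or "wrist"; returns a dict with "image" (384x512x3 uint8, red, green, blue), "range_z" (384x512 float32, mm along the optical axis (not along the pixel's ray), 0 where there is no reading), "camera_matrix" (3x3 intrinsics, pixels), "R" (3x3) and "t" (3): a world point X has camera coordinates R X + t; the wrist camera has in their place "hand_eye" (4x4, takes a point from camera to tool coordinates, whose origin is the TCP and whose axes are the flange's). Camera axes: x right, y down, z forward; pixel columns grow to the right and rows downward; lengths in mm; the calibration is good to about 2 mm. The wrist camera is an equidistant fisheye: a pixel r from the principal point sees the ray r / f radians off the axis. A picture is of the moment at which its call begins: read the wrist's pose just before it.
- robot.hand_in(): hands the job in; it is judged then, once.
The state is a dict: "time": time; "qpos": joint angles; "joint_velocities": joint speeds; "joint_torque": joint torques, N m; "position": TCP position; "orientation": TCP orientation; "force": force on the tool from outside, world axes, zero at the start; "torque": the same for the moment, N m; "finger_gap": finger opening in mm; "gripper_force": force on a finger pad.
Only numpy, scipy, OpenCV 4.12 (cv2) and the standard library are available. Lean on these libraries where they do the work, as an engineer would, in place of code of your own. Each camera call takes 0.05 s, during which the arm holds its last target. There are 200 camera calls.

## Working session

There is one attempt and no reset: what is moved stays moved. The work goes in short steps, Python scripts to look and compute and a tool call to move; the robot and the scene stay as the last step left them, time stands still between calls to the robot, and variables do not carry over. Pictures are saved under pics/ and viewed, at most 10 in all, crops included, and the job is handed in when it is done.

Besides the shell and the picture viewer there is one more tool, called after "Emit:" as name(argument=value, ...) on one line, values as JSON. play_rows: Moves the arm, as the interface text tells. Its arguments: {"type":"object","properties":{"plan":{"type":"string"},"jaw":{"type":"number"},"newtons":{"type":"number"}},"required":["plan"]}

```bash
mkdir -p pics; cat > h.py <<'E'
import numpy as np, cv2, pickle
from station import robot
from scipy.spatial.transform import Rotation as Ro
def world(d):
    K=d["camera_matrix"];z=d["range_z"];h,w=z.shape
    u,v=np.meshgrid(np.arange(w),np.arange(h))
    P=np.stack([(u-K[0,2])/K[0,0]*z,(v-K[1,2])/K[1,1]*z,z],-1)
    W=(P-d["t"])@d["R"]   # R^T (P-t)
    W[z==0]=np.nan
    return W
def grab(n,fn):
    d=robot.get_image(n); pickle.dump(d,open(fn+".pkl","wb")); cv2.imwrite("pics/"+fn+".png",d["image"][:,:,::-1]); return d
E
python3 - <<'E'
from h import *
a=grab("scene","s0");b=grab("top","t0")
im=np.hstack([a["image"],b["image"]])[:,:,::-1]
cv2.imwrite("pics/both.png",cv2.resize(im,(800,300),interpolation=cv2.INTER_AREA))
cv2.imwrite("pics/t0b.png",cv2.resize(b["image"][:,:,::-1],(800,600)))
cv2.imwrite("pics/s0b.png",cv2.resize(a["image"][:,:,::-1],(800,600)))
print(robot.get_state())
E
```

```text
{'time': 0.1, 'qpos': array([-1.26680289e+00,  1.16409954e-01,  1.44216044e+00,  2.21610428e-05,
        1.58399042e+00, -3.77812268e-02]), 'joint_velocities': array([ 4.70274716e-04, -2.65586450e-03, -1.71868360e-03, -4.17524934e-04,
        3.28140863e-04, -7.21049417e-05]), 'joint_torque': array([ 2.02319519e-03, -7.22891808e+01, -6.23864007e+01,  7.81239895e-02,
        2.27190054e-02, -7.09445430e-05]), 'position': array([ 226.19417326, -635.80164525,  226.0215313 ]), 'orientation': array([-3.09488443e+00, -5.34086016e-01,  1.67277922e-04]), 'force': array([ 0.49675477,  0.10188061, -1.14386269]), 'torque': array([0.02793654, 0.02304576, 0.06702369]), 'gripper_force': 0.0, 'finger_gap': 92.80982502910314}
```

View pics/t0b.png

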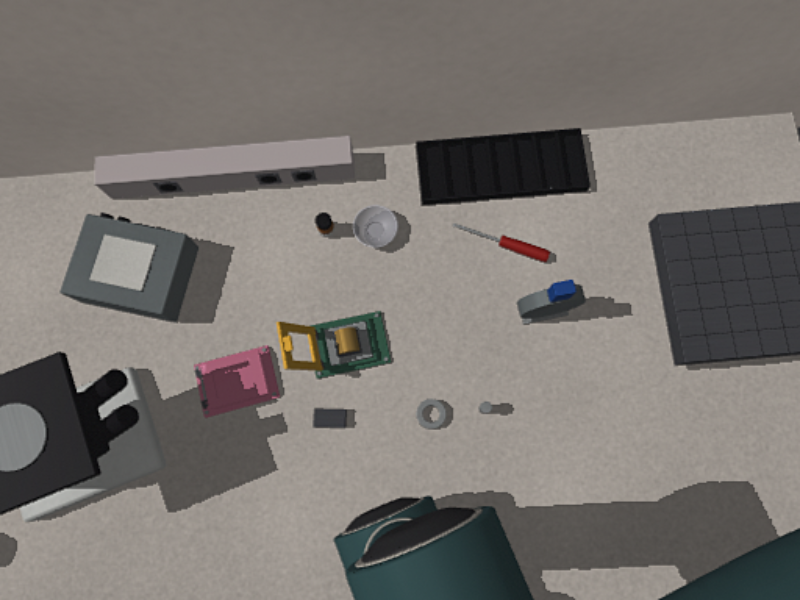

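View pics/s0b.png

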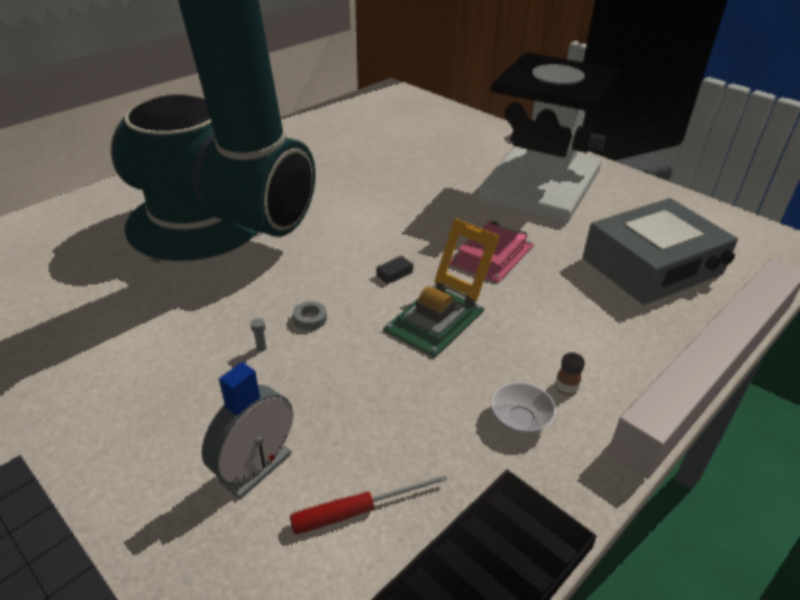

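The top view shows the green nest at (350,343) with its brass crown, and the yellow keeper open to the left at (300,345). The gauge is at (552,300) with its blue grip at (563,290). The pink look-alike at (237,380) is not the nest, because the task names the green plate with the yellow keeper. The scene view shows the gauge dial with its black pointer and red mark near (265,455).

```bash
cat > m.py <<'E'
from h import *
for n in("t0","s0"):
    d=pickle.load(open(n+".pkl","rb"));W=world(d);hsv=cv2.cvtColor(d["image"],cv2.COLOR_RGB2HSV);H,S,V=[hsv[...,i].astype(int) for i in range(3)]
    z=W[...,2]
    for name,m in dict(green=(H>60)&(H<85)&(S>100)&(z<40)&(z>3),yellow=(H>18)&(H<30)&(S>180)&(z>15),brass=(H>10)&(H<24)&(S>90)&(S<=255)&(z>35)&(z<75),blue=(H>105)&(H<125)&(S>150)&(z>100)&(z<230)).items():
        l,lab,st,c=cv2.connectedComponentsWithStats(m.astype(np.uint8))
        if l<2: continue
        for i in 1+np.argsort(-st[1:,4])[:2]:
            if st[i,4]<15: continue
            q=W[lab==i];q=q[~np.isnan(q[:,0])]
            r=cv2.minAreaRect(q[:,:2].astype(np.float32))
            print(n,name,st[i,4],c[i].round(),q.mean(0).round(),"lo",np.percentile(q,2,0).round(),"hi",np.percentile(q,98,0).round(),"rect",np.round(r[0]),np.round(r[1]),round(r[2],1))
            if name=="blue":
                t=q[q[:,2]>np.percentile(q[:,2],98)-6]; r=cv2.minAreaRect(t[:,:2].astype(np.float32));print(" top",len(t),t.mean(0).round(),r)
d=pickle.load(open("s0.pkl","rb"));c=d["image"][220:325,120:200,::-1]
d2=pickle.load(open("t0.pkl","rb"));e=d2["image"][180:260,110:260,::-1]
A=cv2.resize(c,(400,525),interpolation=cv2.INTER_CUBIC);B=cv2.resize(e,(400,213),interpolation=cv2.INTER_CUBIC)
cv2.imwrite("pics/crop.png",np.hstack([A,np.vstack([B,np.zeros((312,400,3),np.uint8)])]))
E
python3 m.py
```

```text
t0 green 168 [227. 207.] [577. 104.  11.] lo [532.  49.   4.] hi [594. 177.  21.] rect [577. 107.] [145.  61.] 71.6
t0 green 48 [207. 224.] [531. 167.  13.] lo [508. 159.   5.] hi [557. 175.  22.] rect [531. 168.] [56. 13.] 6.4
t0 yellow 301 [190. 221.] [529. 204.  91.] lo [489. 175.  33.] hi [569. 228. 136.] rect [529. 202.] [82. 52.] 7.4
t0 brass 207 [222. 217.] [538. 119.  55.] lo [517. 101.  42.] hi [560. 138.  63.] rect [539. 119.] [46. 38.] 7.0
t0 brass 162 [199. 223.] [530. 186.  50.] lo [489. 175.  36.] hi [570. 200.  73.] rect [531. 188.] [83. 22.] 7.9
t0 blue 173 [359. 186.] [ 571. -260.  167.] lo [ 560. -280.  136.] hi [ 585. -245.  178.] rect [ 573. -263.] [24. 37.] 7.2
 top 102 [ 573. -263.  175.] ((573.2597045898438, -262.7347717285156), (23.071252822875977, 36.00754928588867), 5.7407331466674805)
s0 green 36 [257. 213.] [530.  51.   9.] lo [514.  44.   6.] hi [549.  55.  10.] rect [533.  50.] [39. 12.] 7.9
s0 yellow 69 [287. 175.] [513. 180.  49.] lo [495. 171.  33.] hi [549. 193.  80.] rect [520. 177.] [25. 56.] 72.8
s0 yellow 42 [304. 148.] [535. 214. 129.] lo [519. 205. 117.] hi [547. 222. 137.] rect [532. 213.] [31. 18.] 3.3
s0 brass 1178 [300.  18.] [-320. 1247.   55.] lo [-645. 1043.   36.] hi [-220. 1789.   74.] rect [-278. 1355.] [912. 399.] 60.7
s0 brass 312 [294. 178.] [535. 183.  51.] lo [492. 172.  35.] hi [574. 200.  73.] rect [531. 186.] [86. 28.] 9.1
s0 blue 547 [153. 248.] [ 583. -270.  161.] lo [ 568. -284.  133.] hi [ 589. -250.  178.] rect [ 578. -268.] [25. 35.] 9.8
 top 198 [ 578. -268.  176.] ((576.4854125976562, -267.73785400390625), (24.16585922241211, 33.95588684082031), 5.929956912994385)
s0 blue 334 [493.   4.] [ 342. 1980.  119.] lo [ 213. 1966.  101.] hi [ 429. 1994.  145.] rect [ 315. 1982.] [ 40. 238.] 89.8
 top 25 [ 400. 1978.  144.] ((396.6920166015625, 1977.875), (52.458919525146484, 27.78329849243164), 10.807955741882324)
```

View pics/crop.png

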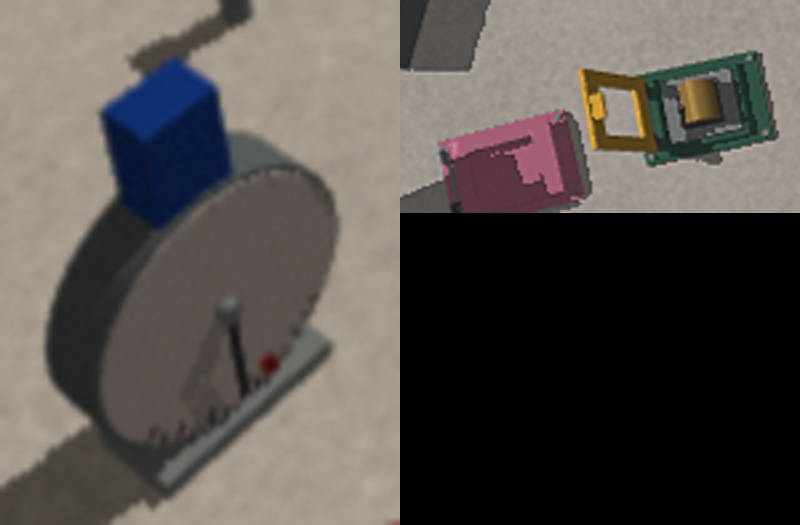

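The enlarged crop confirms the target is the green nest with the yellow frame and brass crown, while the pink one has neither. The red mark lies towards the dial's +y end, at about scene pixel (174,293) against the pivot at (166,282). I'll turn the tool so it closes along nest x, then carry it to the outer side of the keeper.

Emit:
play_rows(plan="0 0 0 0 0 -0.15;0 0 0 0 0 -0.15;0 0 0 0 0 -0.15;0 0 0 0 0 -0.15;0 0 0 0 0 -0.15;0 0 0 0 0 -0.15;0 0 0 0 0 -0.15;0 0 0 0 0 -0.15", jaw=0.65)

```text
time: 0.9
position: [226.2, -635.8, 226.2]
orientation: [-2.246, -2.196, -0.0]
force: [0.8, -0.2, -1.0]
finger_gap: 60.5
gripper_force: 0.0
```

Emit:
play_rows(plan="0 0 0 0 0 -0.15;3.5 1.7 0 0 0 0;3.5 1.7 0 0 0 0;3.5 1.7 0 0 0 0;3.5 1.7 0 0 0 0;3.5 1.7 0 0 0 0;3.5 1.7 0 0 0 0;3.5 1.7 0 0 0 0")

```text
time: 1.7
position: [314.9, -376.8, 226.4]
orientation: [-2.083, -2.351, -0.0]
force: [1.1, -0.7, 0.9]
finger_gap: 60.3
gripper_force: 0.0
```

Emit:
play_rows(plan="3.5 1.7 0 0 0 0;3.5 1.7 0 0 0 0;3.5 1.7 0 0 0 0;3.5 1.7 0 0 0 0;3.5 1.7 0 0 0 0;3.5 1.7 0 0 0 0;3.5 1.7 0 0 0 0;3.5 1.7 0 0 0 0")

```text
time: 2.5
position: [416.1, -82.4, 226.6]
orientation: [2.083, 2.351, 0.0]
force: [1.5, 0.3, -0.1]
finger_gap: 60.4
gripper_force: 0.0
```

Emit:
play_rows(plan="3.5 1.7 0 0 0 0;3.5 1.7 0 0 0 0;3.5 1.7 0 0 0 0;3.5 1.7 0 0 0 0;3.5 1.7 0 0 0 0;3.5 1.7 0 0 0 0;3.5 1.7 0 0 0 0;0 0 0 0 0 0")

```text
time: 3.3
position: [505.0, 176.8, 225.7]
orientation: [-2.079, -2.354, 0.001]
force: [0.0, -0.6, -0.4]
finger_gap: 60.4
gripper_force: 0.0
```

```bash
cat > rel.py <<'E'
import sys
from h import *
# rel.py x y z yawdeg : tool-frame shift (cm) and turn to reach target (tool y at yaw, tool z down)
def rel(p,yaw):
    s=robot.get_state();R=Ro.from_rotvec(s["orientation"]);c,k=np.cos(yaw),np.sin(yaw)
    T=Ro.from_matrix(np.array([[-k,c,0],[c,k,0],[0,0,-1]]).T.T)
    print("t",s["time"],"pos",s["position"].round(1),"F",s["force"].round(1),"gap",round(s["finger_gap"],1),"grip",round(s["gripper_force"],1))
    print("shift cm",(R.inv().apply(np.array(p)-s["position"])/10).round(2),"turn",(R.inv()*T).as_rotvec().round(3),"yaw now",np.degrees(np.arctan2(*R.as_matrix()[1::-1,1])).round(2),"toolz",R.as_matrix()[:,2].round(3),"q",s["qpos"].round(2))
if __name__=="__main__":
    a=list(map(float,sys.argv[1:]));rel(a[:3],np.radians(a[3]))
E
python3 rel.py 522.8 251 116 7
```

```text
t 3.3 pos [505.  176.8 225.7] F [ 0.  -0.6 -0.4] gap 60.4 grip 0.0
shift cm [ 7.14  2.7  10.97] turn [-0.001 -0.     0.002] yaw now 7.11 toolz [-0.001  0.    -1.   ] q [ 0.29 -0.19  1.74  0.    1.59  0.16]
```

Emit:
play_rows(plan="3.6 1.4 0 0 0 0;3.6 1.4 0 0 0 0;0 0 3.7 0 0 0;0 0 3.7 0 0 0;0 0 3.7 0 0 0;-1.5 0 0 0 0 0;-1.5 0 0 0 0 0;-1 0 0 0 0 0")

```text
time: 4.1
position: [529.5, 207.1, 118.1]
orientation: [2.083, 2.35, 0.004]
force: [-0.6, 1.9, 1.0]
finger_gap: 60.4
gripper_force: 0.6
```

Emit:
play_rows(plan="-1 0 0 0 0 0;-1 0 0 0 0 0;-1 0 0 0 0 0;-1 0 0 0 0 0;-1 0 0 0 0 0;-1 0 0 0 0 0;-1 0 0 0 0 0;-1 0 0 0 0 0")

```text
time: 4.9
position: [538.2, 128.4, 115.6]
orientation: [-2.083, -2.352, 0.0]
force: [0.2, 0.2, -1.3]
finger_gap: 60.5
gripper_force: 0.2
```

Emit:
play_rows(plan="-1 0 0 0 0 0;-1 0 0 0 0 0;-1 0 0 0 0 0;0 0 0 0 0 0;0 0 0 0 0 0;0 0 -4 0 0 0;0 0 -4 0 0 0;0 0 0 0 0 0")

```text
time: 5.7
position: [543.4, 100.1, 201.4]
orientation: [2.079, 2.349, 0.009]
force: [0.5, 1.1, -0.7]
finger_gap: 60.5
gripper_force: 0.0
```

```bash
cat > k.py <<'E'
from h import *
import sys
for n in("top","scene"):
    d=grab(n,n+sys.argv[1]);W=world(d);hsv=cv2.cvtColor(d["image"],cv2.COLOR_RGB2HSV);H,S,V=[hsv[...,i].astype(int) for i in range(3)]
    m=(H>16)&(H<30)&(S>150)&(abs(W[...,0]-535)<80)&(abs(W[...,1]-140)<130)&(W[...,2]>20)
    q=W[m];print(n,len(q),np.nanpercentile(q,[2,50,98],axis=0).round() if len(q) else 0)
E
python3 k.py 1; python3 rel.py 580 -260 225 5.8
```

```text
top 127 [[489. 132.  28.]
 [527. 168.  35.]
 [570. 180. 301.]]
scene 609 [[499.  69.  33.]
 [546. 105.  65.]
 [585. 170. 305.]]
t 5.8 pos [542.   99.9 196.2] F [-0.1  0.8  0.2] gap 60.4 grip 0.0
shift cm [-36.18  -0.58  -2.88] turn [ 0.002 -0.     0.02 ] yaw now 6.96 toolz [ 0.002  0.    -1.   ] q [ 0.14 -0.15  1.75  0.    1.54  0.01]
```

Emit:
play_rows(plan="-1 0 -2.9 0 0 0.02;-4.5 -0.2 0 0 0 0;-4.5 -0.2 0 0 0 0;-4.5 -0.2 0 0 0 0;-4.5 -0.2 0 0 0 0;-4.5 -0.2 0 0 0 0;-4.5 -0.2 0 0 0 0;-4.5 0 0 0 0 0")

```text
time: 6.6
position: [562.2, -226.6, 223.0]
orientation: [-2.105, -2.329, 0.001]
force: [1.2, 0.5, -0.8]
finger_gap: 60.6
gripper_force: 0.0
```

Emit:
play_rows(plan="-4 0 0 0 0 0;0 0 0 0 0 0;0 0 0 0 0 0")

```text
time: 6.9
position: [566.4, -265.1, 222.7]
orientation: [-2.106, -2.327, 0.001]
force: [-0.4, 1.4, -0.5]
finger_gap: 60.4
gripper_force: 0.0
```

```bash
python3 k.py 2; python3 rel.py 575 -265 170 5.8; python3 - <<'E'
from h import *
a=pickle.load(open("scene2.pkl","rb"))["image"][120:384,60:340,::-1]
d=grab("wrist","w2")
a=cv2.resize(a,(424,400));b=cv2.resize(d["image"][:,:,::-1],(376,400))
cv2.imwrite("pics/c2.png",np.hstack([a,b]))
E
```

```text
top 623 [[495.  64.  25.]
 [538. 117.  29.]
 [582. 174.  35.]]
scene 762 [[503.  59.  25.]
 [552. 103.  31.]
 [586. 170.  61.]]
t 7.0 pos [ 566.7 -263.9  223.7] F [-0.8 -0.4 -0.1] gap 60.5 grip 0.0
shift cm [-0.2   0.82  5.37] turn [-0.001 -0.001  0.   ] yaw now 5.82 toolz [-0.001  0.001 -1.   ] q [-0.48  0.01  1.56  0.    1.58 -0.58]
```

View pics/c2.png

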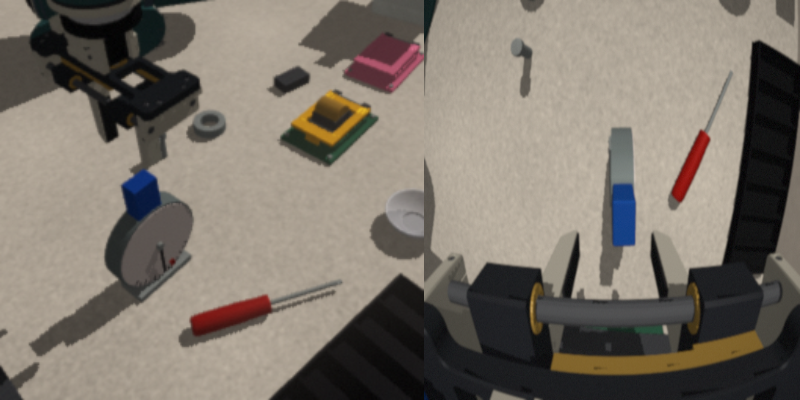

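The keeper now lies flat over the stud, at about (330,118) in the left panel, and the blue grip sits between the open fingers. Next I'll grip the gauge and measure the mark.

Emit:
play_rows(plan="-0.2 0.8 0 0 0 0;0 0 2.5 0 0 0;0 0 2.5 0 0 0;0 0 2.5 0 0 0;0 0 0 0 0 0;0 0 0 0 0 0")

```text
time: 7.65
position: [575.4, -265.5, 150.3]
orientation: [-2.106, -2.331, -0.0]
force: [-0.4, 1.2, 1.2]
finger_gap: 60.5
gripper_force: 0.0
```

Emit:
play_rows(plan="0 0 0 0 0 0;0 0 0 0 0 0;0 0 0 0 0 0;0 0 0 0 0 0;0 0 0 0 0 0;0 0 0 0 0 0;0 0 0 0 0 0;0 0 0 0 0 0", jaw=0, newtons=50)

```text
time: 8.45
position: [575.0, -266.1, 149.8]
orientation: [2.106, 2.331, -0.0]
force: [0.9, 0.3, 2.0]
finger_gap: 24.0
gripper_force: 49.9
```

```bash
cat > dial.py <<'E'
from h import *
import sys
# angles of red mark & pointer on the dial, in-plane, from scene image; args: name dialcentre xyz yaw
def dial(d,show=1):
    W=world(d);I=d["image"].astype(int);K=d["camera_matrix"];R=d["R"];t=d["t"]
    r,g,b=I[...,0],I[...,1],I[...,2];hsv=cv2.cvtColor(d["image"],cv2.COLOR_RGB2HSV)
    # dial plane: brightish grey vertical points
    blue=(hsv[...,0]>105)&(hsv[...,0]<125)&(hsv[...,1]>150)&(W[...,2]>100)&(abs(W[...,0]-560)<120)&(W[...,1]<400)
    g0=np.nanmedian(W[blue],axis=0)
    near=np.linalg.norm(W-g0,axis=-1)<190
    red=(r>1.7*g)&(r>1.7*b)&(r>60)&near&(abs(W[...,1]-g0[1])<80)&(W[...,0]<g0[0]+45)&(W[...,2]<g0[2]-60)
    return W,blue,red,g0
if __name__=="__main__":
    d=pickle.load(open(sys.argv[1]+".pkl","rb"));W,blue,red,g0=dial(d)
    v,u=np.nonzero(red);print("grip",g0.round(),"red px",len(u),u.mean().round(2),v.mean().round(2))
    yaw=np.radians(5.8);ex=np.array([np.cos(yaw),np.sin(yaw),0]);ey=np.array([-ex[1],ex[0],0]);K=d["camera_matrix"]
    f=(abs((W-g0)@ey)<55)&(W[...,2]<g0[2]-55)&(W[...,2]>g0[2]-130)&(abs((W-g0)@ex)<40)
    print("face offset ex",np.percentile((W[f]-g0)@ex,[10,50,90]).round(1))
    n0=np.median(W[f]@ex)
    for uu,vv in [(u.mean(),v.mean())]+[tuple(map(float,a.split(","))) for a in sys.argv[2:]]:
        ray=d["R"].T@(np.linalg.inv(K)@[uu,vv,1]);c=-d["R"].T@d["t"];s=(n0-c@ex)/(ray@ex);p=c+s*ray
        print((uu,vv),"in-plane y,z",round(p@ey,1),round(p[2],1))
E
python3 dial.py s0 166,282 169,298; python3 dial.py scene2; python3 rel.py 575 -265 210 5.8
```

```text
grip [ 585. -270.  164.] red px 10 173.3 292.3
face offset ex [-2.7  5.   6.3]
(np.float64(173.3), np.float64(292.3)) in-plane y,z -307.2 20.2
(166.0, 282.0) in-plane y,z -319.4 64.7
(169.0, 298.0) in-plane y,z -319.6 14.5
grip [ 585. -270.  164.] red px 10 173.3 292.3
face offset ex [-3.2  5.   6.2]
(np.float64(173.3), np.float64(292.3)) in-plane y,z -307.1 20.2
t 8.45 pos [ 575.  -266.1  149.8] F [0.9 0.3 2. ] gap 24.0 grip 49.9
shift cm [ 0.1   0.01 -6.02] turn [ 0.  0. -0.] yaw now 5.79 toolz [ 0. -0. -1.] q [-0.47  0.06  1.63 -0.    1.46 -0.57]
```

Emit:
play_rows(plan="0 0 -1 0 0 0;0 0 -3 0 0 0;0 0 -4 0 0 0;0 0 -3 0 0 0;0 0 -1 0 0 0;0 0 0 0 0 -0.02;1.5 -0.1 0 0 0 0;3 0.1 0 0 0 0")

```text
time: 9.25
position: [568.8, -221.3, 266.7]
orientation: [-2.082, -2.348, 0.002]
force: [-0.6, 0.5, -6.4]
finger_gap: 23.9
gripper_force: 49.9
```

Emit:
play_rows(plan="4 0.1 0 0 0 0;4 0.1 0 0 0 0;4 0.1 0 0 0 0;4 0.1 0 0 0 0;4 0.1 0 0 0 0;4 0.1 0 0 0 0;4 0.1 0 0 0 0;3 0.1 0 0 0 0")

```text
time: 10.05
position: [538.6, 89.9, 267.4]
orientation: [-2.08, -2.352, 0.003]
force: [0.9, -0.3, -5.7]
finger_gap: 24.2
gripper_force: 49.9
```

```bash
python3 rel.py 541 117 225 7
```

```text
t 10.05 pos [538.6  89.9 267.4] F [ 0.9 -0.3 -5.7] gap 24.2 grip 49.9
shift cm [2.66 0.58 4.24] turn [-0.003 -0.001  0.   ] yaw now 7.02 toolz [-0.003  0.    -1.   ] q [ 0.12 -0.17  1.66  0.    1.66 -0.  ]
```

Emit:
play_rows(plan="1.4 0.3 0 0 0 0;1.3 0.3 0 0 0 0;0 0 2 0 0 0;0 0 1.7 0 0 0;0 0 0 0 0 0;0 0 0 0 0 0")

```text
time: 10.65
position: [542.7, 114.4, 232.3]
orientation: [-2.084, -2.35, 0.001]
force: [0.7, -0.3, -4.0]
finger_gap: 23.7
gripper_force: 49.9
```

```bash
python3 rel.py 541 117 225 7; python3 - <<'E'
from h import *
for i in range(4): print(robot.get_state()["force"].round(2)); robot.get_image("top")
d=grab("scene","s3");a=d["image"][60:240,200:400,::-1]
cv2.imwrite("pics/c3.png",cv2.resize(a,(660,594),interpolation=cv2.INTER_CUBIC))
E
```

```text
t 10.65 pos [542.7 114.4 232.3] F [ 0.7 -0.3 -4. ] gap 23.7 grip 49.9
shift cm [ 0.28 -0.14  0.73] turn [-0.001  0.    -0.002] yaw now 6.89 toolz [-0.001 -0.    -1.   ] q [ 0.16 -0.15  1.69 -0.    1.6   0.04]
[ 0.7  -0.29 -3.99]
[ 0.39 -1.33 -5.5 ]
[-0.68 -0.1  -4.1 ]
[-0.13  0.28 -5.05]
```

View pics/c3.png

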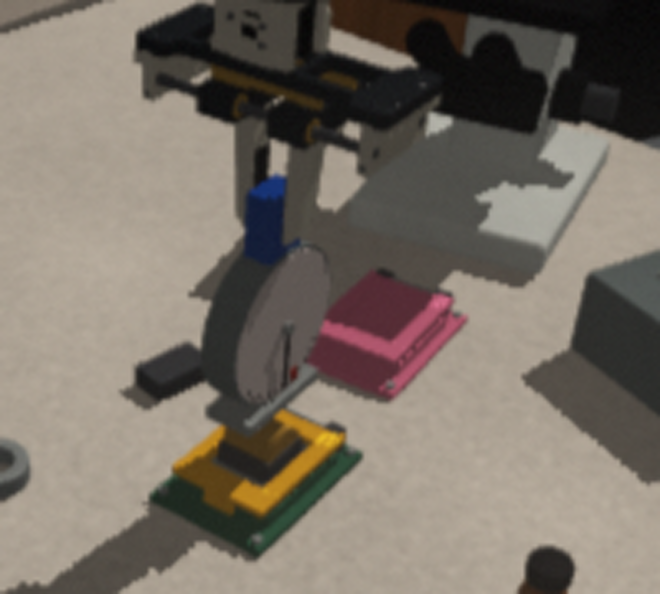

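The gauge hangs upright above the crown, with its foot at about (265,400) in the crop and the crown just below at (265,425). Descend gently.

Emit:
play_rows(plan="0.3 -0.1 0 0 0 0;0 0 1 0 0 0;0 0 0.5 0 0 0;0 0 0.3 0 0 0;0 0 0.1 0 0 0;0 0 0.1 0 0 0;0 0 0 0 0 0;0 0 0 0 0 0")

```text
time: 11.7
position: [541.5, 117.8, 212.9]
orientation: [2.083, 2.352, 0.0]
force: [-0.8, 1.0, -4.8]
finger_gap: 23.5
gripper_force: 49.9
```

Emit:
play_rows(plan="0 0 0.1 0 0 0;0 0 0 0 0 0;0 0 0.1 0 0 0;0 0 0 0 0 0")

```text
time: 12.1
position: [541.4, 117.7, 210.5]
orientation: [-2.083, -2.352, 0.0]
force: [-0.4, 0.6, -4.7]
finger_gap: 23.7
gripper_force: 49.9
```

Emit:
play_rows(plan="0 0 0.1 0 0 0;0 0 0 0 0 0;0 0 0 0 0 0")

```text
time: 12.4
position: [541.5, 117.8, 209.8]
orientation: [2.083, 2.352, 0.0]
force: [0.3, -0.0, -3.2]
finger_gap: 23.7
gripper_force: 49.9
```

```bash
cat > f.py <<'E'
from h import *
F=[]
for i in range(6): F.append(robot.get_state()["force"]); robot.get_image("top")
print("F mean",np.mean(F,0).round(2)); s=robot.get_state(); print(s["time"],s["position"].round(1),s["torque"].round(2),"grip",s["gripper_force"])
E
python3 f.py
```

```text
F mean [ 0.03 -0.21 -3.22]
12.7 [541.5 117.8 209.8] [-0.08 -0.06  0.03] grip 49.929152727127075
```

Emit:
play_rows(plan="0 0 0.1 0 0 0;0 0 0 0 0 0;0 0 0.1 0 0 0;0 0 0 0 0 0;0 0 0.1 0 0 0;0 0 0 0 0 0;0 0 0 0 0 0;0 0 0 0 0 0")

```text
time: 13.5
position: [541.5, 117.8, 206.8]
orientation: [2.083, 2.352, 0.0]
force: [0.5, -0.5, 0.6]
finger_gap: 23.4
gripper_force: 49.9
```

```bash
python3 f.py
```

```text
F mean [ 0.23 -0.01  0.86]
13.8 [541.5 117.7 206.7] [-0.01 -0.07  0.04] grip 49.931455850601196
```

Emit:
play_rows(plan="0.45 0 0 0 -0.03 0;0.45 0 0 0 -0.03 0;0.45 0 0 0 -0.03 0;0.45 0 0 0 -0.03 0;0.45 0 0 0 -0.03 0;0 0 0 0 0 0")

```text
time: 14.4
position: [538.6, 141.0, 205.0]
orientation: [2.003, 2.265, -0.153]
force: [1.6, -1.4, 1.4]
finger_gap: 23.7
gripper_force: 49.9
```

```bash
python3 f.py; python3 rel.py 541 117 200 7
```

```text
F mean [ 0.99 -0.22  0.86]
14.7 [538.7 139.9 205.3] [ 0.35 -0.07  0.  ] grip 49.93186354637146
t 14.7 pos [538.7 139.9 205.3] F [0.  1.6 0.2] gap 23.8 grip 49.9
shift cm [-2.19 -0.05  0.87] turn [-0.     0.149 -0.002] yaw now 6.9 toolz [ 0.018 -0.148 -0.989] q [ 0.29 -0.12  1.72 -0.15  1.57  0.17]
```

Force is steady; continue to about 0.27.

Emit:
play_rows(plan="0.45 0 0 0 -0.03 0;0.45 0 0 0 -0.03 0;0.45 0 0 0 -0.03 0;0.45 0 0 0 -0.03 0;0 0 0 0 0 0;0 0 0 0 0 0;0 0 0 0 0 0;0 0 0 0 0 0")

```text
time: 15.5
position: [536.6, 157.4, 201.9]
orientation: [1.942, 2.192, -0.263]
force: [0.3, 1.8, 1.9]
finger_gap: 23.7
gripper_force: 49.9
```

Emit:
play_rows(plan="0 0 0 0 0 0;0 0 0 0 0 0;0 0 0 0 0 0;0 0 0 0 0 0;0 0 0 0 0 0;0 0 0 0 0 0;0 0 0 0 0 0;0 0 0 0 0 0")

```text
time: 16.3
position: [536.6, 157.5, 201.8]
orientation: [1.941, 2.192, -0.264]
force: [-1.4, 1.6, 0.1]
finger_gap: 23.9
gripper_force: 49.9
```

```bash
python3 f.py; python3 rel.py 541 117 200 7; python3 - <<'E'
from h import *
d=grab("scene","s4");a=d["image"][110:210,240:330,::-1]
cv2.imwrite("pics/c4.png",cv2.resize(a,(540,600),interpolation=cv2.INTER_CUBIC))
E
```

```text
F mean [-0.81  1.75  0.92]
16.6 [536.6 157.5 201.8] [ 0.49 -0.04  0.02] grip 49.932496547698975
t 16.6 pos [536.6 157.5 201.8] F [0.3 1.1 0.4] gap 23.9 grip 49.9
shift cm [-3.88 -0.05  1.26] turn [-0.     0.27  -0.001] yaw now 6.93 toolz [ 0.032 -0.265 -0.964] q [ 0.38 -0.09  1.7  -0.26  1.59  0.26]
```

View pics/c4.png

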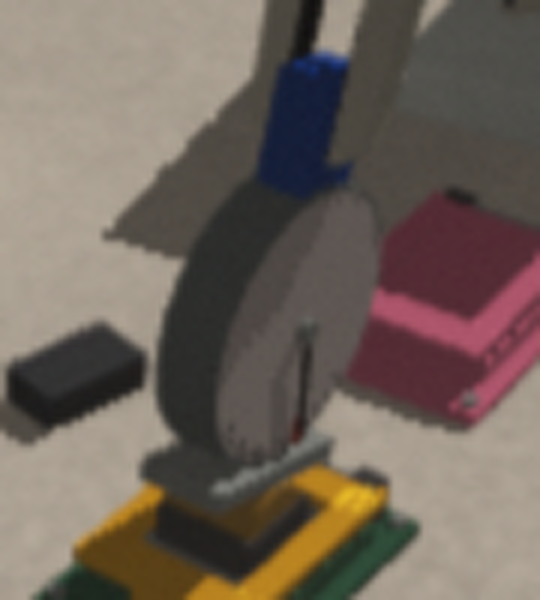

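The pointer in the crop (tip at 300,430) covers the red mark, with a trace of red at (297,435). I'll check it with a sub-pixel fit on this image and on the one from the bench.

```bash
cat > fit.py <<'E'
from h import *
import sys
def run(n,box,c0,yawd):
    d=pickle.load(open(n+".pkl","rb"));I=d["image"].astype(float);K=d["camera_matrix"]
    yaw=np.radians(yawd);ex=np.array([np.cos(yaw),np.sin(yaw),0]);ey=np.array([-ex[1],ex[0],0]);n0=np.dot(c0,ex)+14.5
    def pl(u,v):
        ray=d["R"].T@(np.linalg.inv(K)@[u,v,1]);c=-d["R"].T@d["t"];p=c+(n0-c@ex)/(ray@ex)*ray;return p@ey-np.dot(c0,ey),p[2]
    u0,u1,v0,v1=box;print(n)
    redw=np.clip(I[...,0]-1.35*np.maximum(I[...,1],I[...,2]),0,None)[v0:v1,u0:u1]
    vv,uu=np.mgrid[v0:v1,u0:u1];print(" red",redw.sum().round(),np.round(pl((redw*uu).sum()/redw.sum(),(redw*vv).sum()/redw.sum()),1))
    for v in range(v0,v1):
        r=I[v,u0:u1].max(-1);i=int(r.argmin());w=np.clip(60-r,0,None)
        lo,hi=max(i-1,0),i+2;base=r[max(i-3,0):i+4].max();w=base-r[lo:hi]
        u=u0+(w*np.arange(lo,hi)).sum()/w.sum();print(" ",v,round(u,2),r.min(),np.round(pl(u,v),1),"maxred",round(redw[v-v0].max()))
run("s0",(162,180,282,300),np.array([575,-266,70]),5.8)
run("s4",(284,298,163,184),np.array([541,118,0]),6.93)
E
python3 fit.py
```

```text
s0
 red 398.0 [16.  19.8]
  282 166.07 62.0 [ 3.8 64. ] maxred 0
  283 165.0 54.0 [ 1.  63.6] maxred 0
  284 165.98 50.0 [ 2.7 58.9] maxred 0
  285 166.08 33.0 [ 2.5 56.1] maxred 0
  286 166.17 29.0 [ 2.3 53.2] maxred 0
  287 166.61 29.0 [ 2.8 49.6] maxred 0
  288 166.69 28.0 [ 2.6 46.7] maxred 0
  289 166.84 26.0 [ 2.5 43.7] maxred 0
  290 167.0 27.0 [ 2.4 40.6] maxred 7
  291 167.15 27.0 [ 2.3 37.6] maxred 37
  292 167.38 31.0 [ 2.4 34.3] maxred 50
  293 167.66 28.0 [ 2.6 30.9] maxred 44
  294 167.84 27.0 [ 2.5 27.8] maxred 25
  295 168.0 25.0 [ 2.5 24.6] maxred 0
  296 168.16 27.0 [ 2.4 21.5] maxred 0
  297 168.36 33.0 [ 2.4 18.2] maxred 0
  298 168.35 35.0 [ 1.9 15.4] maxred 0
  299 168.01 51.0 [ 0.7 13.4] maxred 0
s4
 red 32.0 [21.7 70.6]
  163 284.21 80.0 [ -7.  143.2] maxred 0
  164 291.83 72.0 [ 28.  120.9] maxred 0
  165 290.08 61.0 [ 20.3 122.3] maxred 0
  166 290.06 60.0 [ 20.5 119.2] maxred 0
  167 290.74 59.0 [ 24.1 114.2] maxred 0
  168 290.72 50.0 [ 24.4 111. ] maxred 0
  169 290.7 47.0 [ 24.7 107.8] maxred 0
  170 290.38 53.0 [ 23.6 105.4] maxred 0
  171 290.4 49.0 [ 24.1 102.1] maxred 0
  172 290.34 51.0 [24.2 98.9] maxred 0
  173 290.26 49.0 [24.2 95.9] maxred 0
  174 290.24 48.0 [24.6 92.6] maxred 0
  175 290.13 48.0 [24.5 89.6] maxred 0
  176 289.89 47.0 [23.7 86.9] maxred 0
  177 289.87 47.0 [24.  83.6] maxred 0
  178 289.9 48.0 [24.6 80.2] maxred 0
  179 289.91 50.0 [25.  76.8] maxred 0
  180 289.9 45.0 [25.4 73.4] maxred 4
  181 289.12 54.0 [22.  72.3] maxred 8
  182 289.04 67.0 [22.1 69.1] maxred 17
  183 286.93 69.0 [12.4 71.8] maxred 3
```

```bash
sed -i '/^run/d' fit.py; cat >> fit.py <<'E'
run("s3",(283,294,158,179),np.array([542.7,114.4,0]),6.93)
I=pickle.load(open("s4.pkl","rb"))["image"].astype(int)
for v in range(176,186): print(v,[f"{I[v,u,0]}/{I[v,u,1]}" for u in range(285,296)])
E
python3 fit.py
```

```text
s3
 red 180.0 [ 18.2 104.1]
  158 288.03 79.0 [ 10.1 150.8] maxred 0
  159 286.1 65.0 [  1.8 152.4] maxred 0
  160 286.07 59.0 [  2.  149.4] maxred 0
  161 286.84 53.0 [  5.8 144.5] maxred 0
  162 286.76 51.0 [  5.8 141.7] maxred 0
  163 286.7 49.0 [  5.8 138.8] maxred 0
  164 286.67 47.0 [  6.1 135.7] maxred 0
  165 286.68 45.0 [  6.4 132.6] maxred 0
  166 286.44 50.0 [  5.7 130.1] maxred 0
  167 286.4 52.0 [  5.9 127.1] maxred 0
  168 286.32 52.0 [  5.9 124.2] maxred 2
  169 286.27 50.0 [  6.  121.2] maxred 4
  170 286.26 47.0 [  6.3 118. ] maxred 0
  171 286.23 45.0 [  6.5 114.9] maxred 18
  172 286.06 45.0 [  6.1 112.2] maxred 31
  173 286.01 43.0 [  6.2 109.1] maxred 29
  174 286.01 43.0 [  6.6 105.9] maxred 19
  175 285.98 47.0 [  6.8 102.7] maxred 0
  176 285.86 48.0 [ 6.6 99.8] maxred 0
  177 285.16 64.0 [ 3.7 98.5] maxred 0
  178 283.4 72.0 [ -3.9 100. ] maxred 0
176 ['82/76', '80/73', '81/74', '90/82', '78/73', '47/43', '86/78', '94/86', '94/86', '98/90', '147/138']
177 ['82/75', '79/72', '80/73', '89/82', '73/67', '47/42', '84/77', '85/77', '97/90', '135/125', '163/153']
1
[... 200 characters left out ...]
65/154', '170/159']
180 ['82/75', '78/72', '80/72', '85/70', '55/38', '45/37', '83/76', '135/127', '158/149', '165/154', '170/158']
181 ['81/74', '80/73', '79/71', '82/65', '54/34', '57/46', '101/99', '136/131', '156/148', '163/153', '166/156']
182 ['80/74', '79/73', '78/69', '78/59', '67/37', '72/60', '112/111', '125/125', '134/131', '143/137', '153/145']
183 ['77/71', '71/65', '69/62', '77/58', '77/55', '100/96', '119/119', '119/119', '118/119', '109/107', '122/116']
184 ['76/69', '72/66', '63/60', '102/97', '109/104', '117/116', '117/118', '101/101', '87/87', '84/82', '127/120']
185 ['72/66', '69/66', '70/69', '111/111', '116/116', '101/101', '87/87', '76/76', '69/68', '79/76', '140/131']
```

```bash
python3 - <<'E'
from h import *
for n,c0,y in(("s0",[575,-266,70],5.8),("s3",[542.7,114.4,152],6.93),("s4",[536,150,120],6.93)):
    d=pickle.load(open(n+".pkl","rb"));c=-d["R"].T@d["t"]-c0;a=np.radians(y);ex=np.array([np.cos(a),np.sin(a),0]);ey=np.array([-ex[1],ex[0],0])
    print(n,"cam rel",(c@ex).round(),(c@ey).round(),c[2].round(),"shift per h: y",(-(c@ey)/(c@ex)).round(2),"z",(-c[2]/(c@ex)).round(2))
E
```

```text
s0 cam rel 457.0 -287.0 632.0 shift per h: y 0.63 z -1.38
s3 cam rel 437.0 -678.0 550.0 shift per h: y 1.55 z -1.26
s4 cam rel 439.0 -714.0 582.0 shift per h: y 1.62 z -1.32
```

```bash
python3 - <<'E'
from h import *
for n,off,c0,yawd,pts in(("s4",20.5,[541,118,0],6.93,[(213,490),(333,440),(215,502),(330,456)]),):
    d=pickle.load(open(n+".pkl","rb"));K=d["camera_matrix"];a=np.radians(yawd);ex=np.array([np.cos(a),np.sin(a),0]);ey=np.array([-ex[1],ex[0],0]);n0=np.dot(c0,ex)+off
    P=[]
    for p in pts:
        u,v=240+p[0]/6-.4,110+p[1]/6-.4;ray=d["R"].T@(np.linalg.inv(K)@[u,v,1]);c=-d["R"].T@d["t"];q=c+(n0-c@ex)/(ray@ex)*ray;P.append((q@ey-np.dot(c0,ey),q[2]))
    P=np.array(P).round(1);print(P.tolist(),"tilt",[-np.arctan2(*(P[i+1]-P[i])[::-1]).round(3) for i in(0,2)])
    # blue grip and case-face plane slopes from depth
    W=world(d);hsv=cv2.cvtColor(d["image"],cv2.COLOR_RGB2HSV);m=(hsv[...,0]>105)&(hsv[...,0]<125)&(hsv[...,1]>150)&(abs(W[...,0]-540)<60)&(abs(W[...,1]-150)<60)
    q=W[m];Y=q@ey;r=cv2.minAreaRect(np.stack([Y,q[:,2]],1).astype(np.float32));print("grip rect",r)
E
```

```text
[[-47.8, 86.6], [42.2, 56.8], [-45.8, 79.2], [41.0, 48.9]] tilt [np.float64(0.32), np.float64(0.336)]
grip rect ((86.84740447998047, 208.32742309570312), (45.45909881591797, 31.369863510131836), 73.19084167480469)
```

```bash
python3 - <<'E'
from h import *
for n,c,yd in(("s0",(578,-268),5.8),("s3",(542,114),6.93),("s4",(540,150),6.93)):
    d=pickle.load(open(n+".pkl","rb"));W=world(d);a=np.radians(yd);ex=np.array([np.cos(a),np.sin(a),0]);ey=np.array([-ex[1],ex[0],0])
    hsv=cv2.cvtColor(d["image"],cv2.COLOR_RGB2HSV);m=(hsv[...,0]>105)&(hsv[...,0]<125)&(hsv[...,1]>150)&(abs(W[...,0]-c[0])<60)&(abs(W[...,1]-c[1])<70)&(W[...,2]>90)
    q=W[m];r=cv2.minAreaRect(np.stack([q@ey,q[:,2]],1).astype(np.float32));print(n,"grip",r[1],r[2])
    # case: grey points, robust circle-face + foot: fit foot top/front via points near face plane
    L=d["image"].astype(int);f=(np.abs(W[...,0]-c[0])<70)&(np.abs(W[...,1]-c[1])<90)&~m
    Z=W[...,2]
    # rim normals not needed; -y rim surface points
    dx=(W@ex)-np.median(q@ex); face=f&(abs(dx-np.nanmedian(dx[m])-5)<3)&(hsv[...,1]<60)&(Z>50)
    p=np.stack([W[face]@ey,Z[face]],1).astype(np.float32)
    if len(p)>50:
        (cx,cy),(w,h),t=cv2.fitEllipse(cv2.convexHull(p)); print("  face centre rel grip",np.round(cx-(q@ey).mean(),1),np.round(cy-q[:,2].mean(),1),"size",round(w),round(h),"tilt",round(float(np.arctan2((q@ey).mean()-cx,q[:,2].mean()-cy)),3))
E
```

```text
s0 grip (35.54244613647461, 49.44293212890625) 0.8728349804878235
  face centre rel grip 3.6 -79.9 size 101 123 tilt -0.045
s3 grip (53.87298583984375, 26.588167190551758) 64.5163345336914
  face centre rel grip -8.0 21.1 size 120 544 tilt 2.778
s4 grip (45.45909881591797, 31.369863510131836) 73.19084167480469
  face centre rel grip -1.1 24.0 size 121 534 tilt 3.098
```

The geometry puts the real tilt at about 0.27 and, after allowing for parallax, the mark at about 0.295. I'll add 0.02 rad and let it settle.

Emit:
play_rows(plan="0.15 0 0 0 -0.01 0;0.15 0 0 0 -0.01 0;0 0 0 0 0 0;0 0 0 0 0 0;0 0 0 0 0 0;0 0 0 0 0 0;0 0 0 0 0 0;0 0 0 0 0 0")

```text
time: 17.45
position: [536.2, 160.4, 201.0]
orientation: [1.93, 2.179, -0.282]
force: [-0.1, 2.1, 1.5]
finger_gap: 23.5
gripper_force: 49.9
```

Emit:
play_rows(plan="0 0 0 0 0 0;0 0 0 0 0 0;0 0 0 0 0 0;0 0 0 0 0 0;0 0 0 0 0 0;0 0 0 0 0 0;0 0 0 0 0 0;0 0 0 0 0 0")

```text
time: 18.25
position: [536.3, 160.4, 201.0]
orientation: [1.93, 2.179, -0.282]
force: [-1.1, 2.0, 0.7]
finger_gap: 23.8
gripper_force: 49.9
```

```bash
python3 f.py; python3 rel.py 541 117 200 7; python3 - <<'E'
from h import *
I=grab("scene","s5")["image"].astype(int)
for v in range(177,187): print(v,[f"{I[v,u,0]}/{I[v,u,1]}" for u in range(286,294)])
E
```

```text
F mean [-0.27  1.69  1.23]
18.55 [536.2 160.4 201. ] [ 0.54 -0.02 -0.02] grip 49.93219435214996
t 18.55 pos [536.2 160.4 201. ] F [-0.3  0.9  1.4] gap 23.9 grip 49.9
shift cm [-4.15 -0.05  1.35] turn [-0.     0.29  -0.001] yaw now 6.93 toolz [ 0.035 -0.284 -0.958] q [ 0.39 -0.08  1.7  -0.28  1.6   0.27]
177 ['78/70', '81/74', '90/83', '89/81', '49/45', '68/63', '81/73', '98/90']
178 ['80/72', '81/74', '93/84', '89/80', '49/45', '79/72', '81/75', '110/103']
179 ['79/73', '80/74', '90/81', '81/65', '47/40', '82/76', '100/92', '141/133']
180 ['79/73', '80/73', '84/69', '65/42', '40/31', '69/64', '122/114', '156/147']
181 ['78/71', '78/70', '83/64', '66/35', '51/36', '88/84', '139/133', '161/151']
182 ['77/70', '77/70', '78/59', '70/35', '69/55', '109/106', '130/126', '138/133']
183 ['70/63', '69/61', '77/61', '77/54', '102/97', '121/120', '124/123', '121/120']
184 ['70/65', '57/53', '72/67', '103/99', '118/117', '122/122', '118/118', '93/92']
185 ['75/70', '67/66', '100/99', '116/118', '115/116', '93/93', '87/87', '71/70']
186 ['106/106', '104/104', '110/111', '93/92', '86/86', '70/68', '71/68', '72/69']
```

```bash
python3 -c "
from station import robot
print(robot.hand_in())"
```

```text
the job is handed in; nothing more can be done
None
```

I shut the keeper over the stud and handed the job in at about 18.6 s. The gauge was held on the crown at 0.29 rad, pressed with about 6 N; by camera the pointer looked within about 1–2 mm of the red mark (3.6 mm allowed), and no verdict came back.

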